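Tip the limes from a bail-handled pail into the colander

ROBOT

A 6-joint arm with a two-finger parallel gripper is mounted at the origin on the work surface. World frame = base frame: x ahead of the robot, y to its left, z up, the work surface at z = 0. Lengths are in m, angles in rad, forces in N, time in s.
With the tool pointing down it reaches from about 0.3 to 0.775 m from the base axis. Payload 14.6 kg.
Tool frame: the origin (TCP) lies midway between the tips of the shut fingers; the grasp point (between the pads) lies 19 mm behind it; z points along the fingers, y is the direction in which the jaws open and shut (so a half turn about z gives the same grasp; the last joint's range is limited). The gripper opens to 94 mm and grips with 3 to 60 N. Pads are 16 mm wide; open, the fingers measure 119 mm over their backs; the gripper's body (75 mm by 177 mm) begins 78 mm behind the grasp point.
Start: joints at [-0.067, 0.3, 1.521, -0, 1.321, -0.067], TCP at [0.55, -0, 0.205] pointing down, gripper open.
Joint ranges: [-3.03, 3.03], [-0.79, 2.21], [0.23, 2.52], [-1.04, 4.18], [0, 3.07], [-2.55, 2.55]. Speed limits (rad/s): [2.22, 2.22, 2.57, 3.14, 3.14, 3.14].

INTERFACE

Orientations are given as [roll, pitch, yaw] about the fixed x, y, z axes, in that order (R = Rz(yaw) Ry(pitch) Rx(roll)).
In Python, from plant import monitor, eyes, job, recognise gives the robot as it stands.
- The arm moves only by the shell command python3 -m inch 'ROWS' [FORCE]. ROWS is JSON, one flat list of numbers, 5 for each row, row after row: the opening, from 0 (shut) to 1 (fully open), then the shift along the tool's x, y, z in m, then the turn about the tool's z in degrees. In form: [hand, tx, ty, tz, yaw, hand, tx, ty, tz, yaw, ...]. A call has 1 to 20 rows; each row shifts and turns the pose as measured when the row begins, along the tool's axes as they then stand; what a row does not reach is not made up. A row lasts 1/8 s, in which the tool goes at most 62.5 mm and 10.7 degrees, less where a joint would pass 70% of its speed; a pose out of reach is approached as far as the arm can. A call is refused whole if a number of a shift passes 0.0625 or a number of a turn 10.7, either way. A call with a gripper value outside its range is refused whole. The fingers move at their own pace and stop on an object; FORCE is the grip in N (left out, the last holds). Time passes only in rows, so rows that do not move let the fingers close. It gives the time, the measured TCP pose, the force and the opening at its end, in the units of the state.
- monitor.get_state(): the state, without advancing time (a new reading comes with each control period).
- eyes.read_camera(name): name is "scene" or "side" or "wrist"; returns a dict with "frame" (480x640x3 uint8, red, green, blue), "fx", "fy", "cx", "cy" (pixels), "rvec" (rotation vector, rad) and "tvec" (3), from world to camera coordinates, as OpenCV has them; the wrist camera has in their place "tool_from_camera" (4x4, takes a point from camera to tool coordinates, whose origin is the TCP and whose axes are the flange's). Camera axes: x right, y down, z forward; pixel columns grow to the right and rows downward; lengths in m; the calibration is good to about 2 mm. A picture is of the moment at which its call begins: read the wrist's pose just before it. There is no depth.
- job.job_done(): hands the job in, once; it reports no verdict.
Trained networks look in the newest picture that a camera, given by its name, has taken for a name from the list of things; names that differ only in an ending like _2 or _b are one class to them, and where a whole thing is asked for, a point or a joint stands for the part that bears it (a point fixed in the world has none). Each returns a list of dicts, best first, with "confidence" (0 to 1); they miss things now and then, are a little off and sometimes report something else, mostly with a low value. They report only what shows in the picture. A call takes as long as a camera call. They do not tell look-alikes from the thing itself.
- recognise(camera, label): "centre" ([x, y, z] in m, in world coordinates, good to about 4 mm: the middle of the surface that is visible of it).
The state is a dict: "time_s": time; "q": joint angles; "joint_vel": joint speeds; "joint_efforts": joint torques, N m; "eef_pos": TCP position; "tcp_rot": TCP orientation; "wrist_force": force on the tool from outside, world axes, zero at the start; "moment": the same for the moment, N m; "opening": finger opening in m.
Only numpy, scipy, OpenCV 4.12 (cv2) and the standard library are available. Lean on these libraries where they do the work, as an engineer would, in place of code of your own. Each camera call takes 0.05 s, during which the arm holds its last target. There are 200 camera calls.

TASK

Carry the steel pail of limes by its bail to the wooden block and stand it there with its knob side away from the colander, then let go of the bail. Now take the pail by the knob at its bottom rim and tip it over towards the colander so that all three limes end up in it. Leave the empty pail at rest on the block or the bench, any way up, not touching the colander, and leave the other things where they are.

Things in the scene. Friction and masses are not known exactly. Their poses are not given: they have to be found in the camera images.
- pail: Loose open steel serving pail, 0.34 kg with its bail, flared: 80 mm across at the base, 110 mm at the mouth, 85 mm high, wall 3 mm. Origin: centre of its underside; z up through the mouth. A ball knob stands out on a stem low on its -x side; the bail's two ears are on its +y and -y sides, 78 mm up, 126 mm over the ears.
- pail_mid (a point): Point on the pail's axis 40 mm above its underside.
- knob (a point): Centre of the steel tipping knob at the pail's bottom rim: a ball 24 mm across, 80 mm out from the pail's axis on its -x side and 28 mm above its underside. Pinched across (along the pail's y), the pail can swing about the ball; lifted by it alone, the pail hangs mouth forward (+x) and down, tilted about 115 degrees.
- bail_grip (a point): Middle of the bail's wooden grip, a round bar 12 mm across and 50 mm long, along the pail's y. The bail (6 mm wire, 132 mm wide) swings about the ears like a bucket handle; a little friction keeps it where it is left. The grip is 75 mm from the ears, 153 mm above the pail's underside when the bail is upright.
- bail (a joint): Angle of the bail: 0 upright, positive leans to the pail's +x, negative to the knob's side; range -1.35 to 1.35.
- block: Fixed wooden block with a flat top, 160 mm (its x) by 160 mm (its y), 55 mm high. Origin: centre of its underside. Its +x side faces the colander.
- colander: Fixed round steel colander, 196 mm across the rim, 48 mm high, two side loops. It stands close to the block's +x side, about 195 mm from centre to centre, its rim a little lower than the block's top. Origin: centre of its underside, z up.
- colander_in (a point): Centre of the colander's inner floor, 12 mm above its underside.
- lime0_center (a point): Centre of one of three small limes, hard balls 32 mm across, 20 g, lying in the pail at the start.
- lime1_center (a point): Centre of one of three small limes, hard balls 32 mm across, 20 g, lying in the pail at the start.
- lime2_center (a point): Centre of one of three small limes, hard balls 32 mm across, 20 g, lying in the pail at the start.
- tiffin: Bystander: three-tier round steel tiffin carrier with side clips and an arched top handle, 122 mm across, 220 mm high. Origin under it on the bench.
- jar: Bystander: closed empty glass jar with a blue screw cap, 76 mm across, 115 mm high. Origin under it on the bench.
- cup: Bystander: white ceramic mug, 72 mm across, 75 mm high. Origin under it on the bench.
- spatula: Bystander: wooden spatula lying flat. Origin under it on the bench.
- tin: Bystander: plain aluminium tin, 64 mm across, 75 mm high. Origin under it on the bench.
- saucer: Bystander: small steel plate, 110 mm across, 18 mm high. Origin under it on the bench.
There are look-alikes about, which are no part of the job. Leave any yellow look-alike of the pail alone.

How it is judged:
By the outcome, as a careful person would: the job done as asked, in the order asked, and still so for the second after the job is handed in, with the robot touching nothing.
It also fails if it takes over 72 s, if anything falls off the work surface, if the arm or the gripper's body presses on something with over 40 N, if the wrist force passes 120 N, or if a joint passes its speed limit or range.

## Working session

There is one attempt and no reset: what is moved stays moved. The work goes in short steps, Python scripts to look and compute and a shell command to move; the robot and the scene stay as the last step left them, time stands still between calls to the robot, and variables do not carry over. Pictures are saved under pics/ and viewed, about 8 in all and at most 12, crops included, and the job is handed in when it is done.

```bash
mkdir -p pics; ls; cat > h.py <<'E'
from plant import monitor, eyes, job, recognise
import numpy as np, cv2
from scipy.spatial.transform import Rotation as R
def save(cam,name,crop=None,scale=1):
    d=eyes.read_camera(cam); f=d["frame"][:,:,::-1]
    if crop: x0,y0,x1,y1=crop; f=f[y0:y1,x0:x1]
    if scale!=1: f=cv2.resize(f,None,fx=scale,fy=scale,interpolation=cv2.INTER_CUBIC)
    cv2.imwrite(f"pics/{name}.png",f); return d
def proj(d,p):
    K=np.array([[d["fx"],0,d["cx"]],[0,d["fy"],d["cy"]],[0,0,1.]])
    return cv2.projectPoints(np.array([p],float),np.array(d["rvec"],float),np.array(d["tvec"],float),K,None)[0].ravel()
def ray(d,u,v,z):
    """world point at height z seen at pixel u,v (fixed camera)"""
    M=cv2.Rodrigues(np.array(d["rvec"],float))[0]; t=np.array(d["tvec"],float)
    c=-M.T@t; r=M.T@np.array([(u-d["cx"])/d["fx"],(v-d["cy"])/d["fy"],1]); return c+r*(z-c[2])/r[2]
E
python3 - <<'E'
from h import *
ds=save("scene","scene"); 
for l in ["pail","knob","bail_grip","block","colander","lime0_center","tiffin","jar","cup","spatula","tin","saucer"]:
    print("scene",l,[(np.round(r["centre"],3).tolist(),round(r["confidence"],2),proj(ds,r["centre"]).round().tolist()) for r in recognise("scene",l)][:4])
dd=save("side","side")
for l in ["pail","knob","bail_grip","block","colander"]:
    print("side",l,[(np.round(r["centre"],3).tolist(),round(r["confidence"],2),proj(dd,r["centre"]).round().tolist()) for r in recognise("side",l)][:4])
print(monitor.get_state())
E
```

```text
pics
scene pail [([0.566, -0.316, 0.062], 0.84, [205.0, 223.0]), ([0.387, -0.456, 0.055], 0.65, [194.0, 174.0]), ([0.714, -0.353, 0.063], 0.54, [166.0, 258.0])]
scene knob [([0.388, -0.456, 0.054], 0.81, [193.0, 174.0]), ([0.568, -0.311, 0.061], 0.61, [206.0, 224.0])]
scene bail_grip [([0.412, -0.449, 0.142], 0.53, [186.0, 157.0]), ([0.579, -0.304, 0.147], 0.45, [201.0, 206.0])]
scene block [([0.543, -0.016, 0.058], 0.81, [308.0, 246.0])]
scene colander [([0.491, 0.162, 0.014], 0.59, [374.0, 259.0])]
scene lime0_center []
scene tiffin [([0.804, -0.134, 0.161], 0.61, [219.0, 287.0]), ([0.758, -0.005, 0.045], 0.21, [282.0, 314.0])]
scene jar [([0.418, 0.377, 0.084], 0.57, [462.0, 244.0])]
scene cup [([0.758, -0.005, 0.044], 0.91, [282.0, 314.0])]
scene spatula [([0.332, -0.21, 0.012], 0.63, [273.0, 191.0])]
scene tin [([0.711, -0.353, 0.064], 0.7, [166.0, 257.0])]
scene saucer [([0.539, 0.446, 0.008], 0.82, [475.0, 304.0])]
side pail [([0.406, -0.45, 0.038], 0.94, [424.0, 454.0]), ([0.685, -0.373, 0.067], 0.74, [491.0, 328.0]), ([0.582, -0.315, 0.057], 0.73, [435.0, 340.0]), ([0.578, -
[... 441 characters left out ...]
.013], 0.75, [271.0, 232.0])]
{'time_s': 0.95, 'q': array([-6.65610505e-02,  2.99861629e-01,  1.52099244e+00, -7.23222964e-06,
        1.32069950e+00, -6.65885021e-02]), 'joint_vel': array([ 0.00113977,  0.00010508,  0.00024438,  0.00077164,  0.00145415,
       -0.00071976]), 'joint_efforts': array([-1.98487680e-03, -5.31657171e+01, -3.52919412e+01,  7.08641787e-02,
        2.13612750e-02, -2.13119728e-05]), 'eef_pos': array([5.49994000e-01, 1.69881592e-05, 2.05469840e-01]), 'tcp_rot': array([3.14155411e+00, 9.59288961e-06, 1.57082557e+00]), 'wrist_force': array([ 0.44298071, -0.63953294, -0.81118909]), 'moment': array([ 0.00856186, -0.05765309,  0.01539387]), 'opening': 0.09406834628416218}
```

View pics/scene.png

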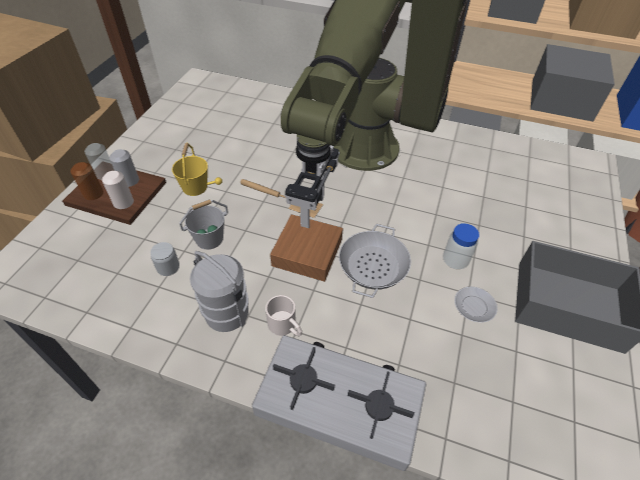

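View pics/side.png

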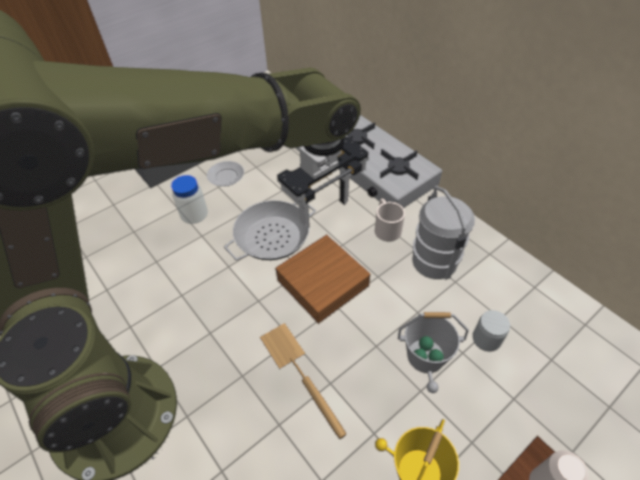

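Candidates for the pail: the grey pail with green limes (scene 206,225 / side 432,343), the yellow look-alike (192,175 / 425,455), the tin (165,258) and the tiffin (220,290). I choose the grey pail with limes and will check it in a close crop.

```bash
python3 - <<'E'
from h import *
a=cv2.imread("pics/side.png")[290:410,380:480]; b=cv2.imread("pics/scene.png")[190:270,170:240]
a=cv2.resize(a,(500,600),interpolation=cv2.INTER_CUBIC); b=cv2.resize(b,(280,320),interpolation=cv2.INTER_CUBIC)
c=np.zeros((600,790,3),np.uint8); c[:,:500]=a; c[:320,505:785]=b
d=cv2.resize(cv2.imread("pics/side.png")[220:330,260:390],(280,237)); c[340:577,505:785]=d
cv2.imwrite("pics/crop1.png",c)
E
```

```text
(no output)
```

View pics/crop1.png

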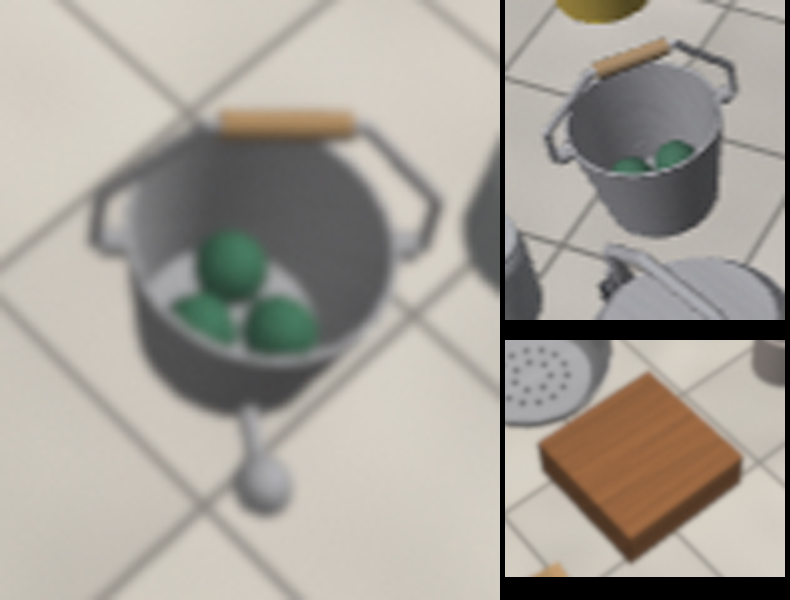

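```bash
cat > fit.py <<'E'
from h import *
from scipy.optimize import least_squares
ds=eyes.read_camera("scene"); dd=eyes.read_camera("side")
def local(b):
    return dict(knob=[-.08,0,.028],ey=[0,.063,.078],em=[0,-.063,.078],grip=[.075*np.sin(b),0,.078+.075*np.cos(b)])
def fit(obs,x0,z=0,):
    def res(p):
        L=local(p[3]); c,s=np.cos(p[2]),np.sin(p[2]); o=[]
        for d,n,u in obs:
            l=L[n]; w=[p[0]+c*l[0]-s*l[1],p[1]+s*l[0]+c*l[1],z+l[2]]
            o+=list(proj(d,w)-u)
        return o
    r=least_squares(res,x0); return r.x,np.round(r.fun.reshape(-1,2),1).tolist()
E
python3 - <<'E'
from fit import *
obs=[(dd,"knob",(432.6,387)),(dd,"grip",(437.4,314.8)),(dd,"ey",(403,338)),(dd,"em",(461,338.6)),(ds,"grip",(201.8,204.2)),(ds,"ey",(225.2,214.2)),(ds,"em",(184.2,228))]
for y in (0,1,2,-1): print(fit(obs,[.57,-.31,y,0]))
P=np.array([ray(dd,u,v,.055) for u,v in [(276.2,268.7),(326.9,235.8),(370,274.8),(319,311.5)]]);print(P.round(3),P.mean(0),cv2.minAreaRect(P[:,:2].astype(np.float32)))
# colander rim: from side picture extents (233..309, ~204..258); scene rim 340..410, 235..291
print(ray(dd,271,232,.03),ray(ds,374.5,262,.048))
w=eyes.read_camera("wrist"); print(w["tool_from_camera"],w["fx"])
E
```

```text
(array([ 0.56930514, -0.31301325,  0.85848194,  0.1467713 ]), [[0.1, -0.6], [-0.1, -0.5], [-2.7, -0.3], [2.2, -0.2], [-0.6, -0.5], [0.4, -2.1], [-1.4, 0.2]])
(array([ 0.56930514, -0.31301325,  0.85848202,  0.14677131]), [[0.1, -0.6], [-0.1, -0.5], [-2.7, -0.3], [2.2, -0.2], [-0.6, -0.5], [0.4, -2.1], [-1.4, 0.2]])
(array([ 0.56930514, -0.31301325,  0.85848207,  0.14677131]), [[0.1, -0.6], [-0.1, -0.5], [-2.7, -0.3], [2.2, -0.2], [-0.6, -0.5], [0.4, -2.1], [-1.4, 0.2]])
(array([ 0.56930514, -0.31301325,  0.85848194,  0.1467713 ]), [[0.1, -0.6], [-0.1, -0.5], [-2.7, -0.3], [2.2, -0.2], [-0.6, -0.5], [0.4, -2.1], [-1.4, 0.2]])
[[ 0.439  0.045  0.055]
 [ 0.594  0.046  0.055]
 [ 0.594 -0.108  0.055]
 [ 0.443 -0.108  0.055]] [ 0.51740023 -0.03111907  0.055     ] ((0.516594648361206, -0.031223520636558533), (0.15412142872810364, 0.15386423468589783), 0.10256548970937729)
[0.50630078 0.16431982 0.03      ] [0.52670479 0.16903494 0.048     ]
[[ 3.26639077e-04 -9.67298679e-01 -2.53639823e-01  7.30960140e-02]
 [ 9.99999932e-01  2.71830604e-04  2.51134346e-04 -4.10789532e-04]
 [-1.73974855e-04 -2.53639888e-01  9.67298701e-01 -1.78894606e-01]
 [ 0.00000000e+00  0.00000000e+00  0.00000000e+00  1.00000000e+00]] 381.56773717561543
```

The crop shows the steel pail with three green limes, knob towards the robot's -x/-y side (side 433,387), grip at (437,315). The choice is right. Pail is at (0.569,-0.313), yaw 49°. The block is at (0.517,-0.031), its +x along world +y. Going above the bail grip.

```bash
python3 -m inch '[1,-0.05,0.004,0,0, 1,-0.05,0.004,0,0, 1,-0.05,0.004,0,0, 1,-0.05,0.004,0,0, 1,-0.05,0.004,0,0, 1,-0.05,0.004,0,0, 1,0,0,0,-10, 1,0,0,0,-10, 1,0,0,0,-10, 1,0,0,0,-10, 1,0,0,0,-9, 1,0,0,0,0]'
python3 - <<'E'
from h import *
s=monitor.get_state(); print(s["eef_pos"],s["tcp_rot"])
w=save("wrist","w1")
for c in ("wrist","side"):
  if c=="side": eyes.read_camera(c)
  for r in recognise(c,"bail_grip")[:3]: print(c,np.round(r["centre"],3),r["confidence"])
T=np.eye(4); T[:3,:3]=R.from_euler("xyz",s["tcp_rot"]).as_matrix(); T[:3,3]=s["eef_pos"]
M=np.linalg.inv(T@np.array(w["tool_from_camera"]))
p=M@np.array([.576,-.305,.152,1]); print("pred px",w["fx"]*p[0]/p[2]+w["cx"],w["fy"]*p[1]/p[2]+w["cy"])
E
```

```text
time_s: 2.6
eef_pos: [0.5744, -0.3103, 0.204]
tcp_rot: [3.141, -0.001, 2.452]
wrist_force: [-0.5, -0.2, 0.3]
opening: 0.0942
[ 0.57436474 -0.31026281  0.20403988] [ 3.14126909e+00 -1.24094491e-03  2.45221552e+00]
wrist [ 0.435 -0.44   0.126] 0.75
wrist [ 0.57  -0.298  0.156] 0.66
side [ 0.566 -0.297  0.15 ] 0.83
side [ 0.382 -0.464  0.153] 0.62
pred px 330.082861596966 254.6794397531355
```

View pics/w1.png

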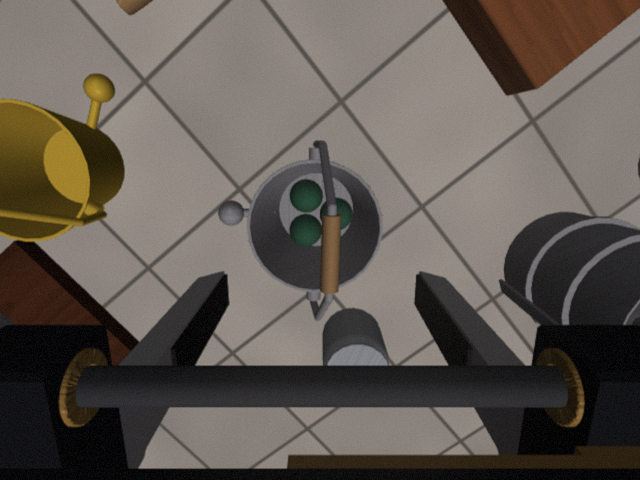

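The wrist view shows the grip at (331,253), which matches the prediction of (330,255). Descend, grip, lift.

```bash
python3 -m inch '[1,0.002,0.005,0.02,0, 1,0,0,0.02,0, 1,0,0,0.02,0, 1,0,0,0.011,0, 1,0,0,0,0, 0,0,0,0,0, 0,0,0,0,0, 0,0,0,0,0, 0,0,0,0,0, 0,0,0,0,0]' 25
python3 -m inch '[0,0,0,-0.01,0, 0,0,0,-0.02,0, 0,0,0,-0.02,0, 0,0,0,-0.03,0, 0,0,0,-0.03,0, 0,0,0,0,0, 0,0,0,0,0]'
```

```text
time_s: 4.05
eef_pos: [0.5771, -0.3056, 0.1345]
tcp_rot: [3.14, 0.004, 2.441]
wrist_force: [-0.1, 0.1, -0.1]
opening: 0.0476
time_s: 4.92
eef_pos: [0.5766, -0.3052, 0.2505]
tcp_rot: [3.14, 0.005, 2.441]
wrist_force: [-0.3, 0.5, -0.2]
opening: 0.0004
```

The fingers had not closed before the lift. I'll reopen, re-look and retry with more closing time.

```bash
python3 -m inch '[1,0,0,0,0, 1,0,0,0,0, 1,0,0,0,0, 1,0,0,0,0, 1,0,0,0,0, 1,0,0,0,0, 1,0,0,0,0, 1,0,0,0,0]'
python3 - <<'E'
from h import *
s=monitor.get_state(); print(s["eef_pos"],s["tcp_rot"])
w=save("wrist","w2")
for c in ("wrist","side"):
  if c=="side": eyes.read_camera(c)
  for r in recognise(c,"bail_grip")[:3]: print(c,np.round(r["centre"],3),r["confidence"])
T=np.eye(4); T[:3,:3]=R.from_euler("xyz",s["tcp_rot"]).as_matrix(); T[:3,3]=s["eef_pos"]
M=np.linalg.inv(T@np.array(w["tool_from_camera"]))
for q in [[.576,-.305,.152,1],[.569,-.313,.085,1],[.569-.08*.654,-.313-.08*.757,.028,1]]:
  p=M@np.array(q); print("pred px",w["fx"]*p[0]/p[2]+w["cx"],w["fy"]*p[1]/p[2]+w["cy"])
E
```

```text
time_s: 5.92
eef_pos: [0.576, -0.3049, 0.2478]
tcp_rot: [3.141, 0.001, 2.441]
wrist_force: [0.0, -0.2, -0.6]
opening: 0.0772
[ 0.57604561 -0.30494512  0.24780322] [3.14086308e+00 1.08892210e-03 2.44064226e+00]
wrist [ 0.568 -0.295  0.154] 0.77
wrist [ 0.422 -0.446  0.145] 0.6
side [ 0.571 -0.302  0.151] 0.77
side [ 0.381 -0.464  0.157] 0.63
side [ 0.576 -0.299  0.031] 0.45
pred px 321.76894797523556 239.75166580379232
pred px 310.0380065841902 220.57039125377278
pred px 235.95396515944975 208.3583373639589
```

View pics/w2.png

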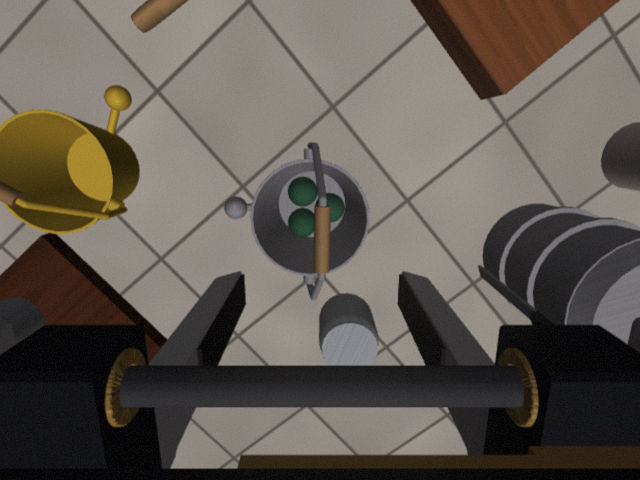

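Nothing has moved: grip at (322,240), as predicted. Retry.

```bash
python3 -m inch '[1,0,0,0.025,0, 1,0,0,0.025,0, 1,0,0,0.025,0, 1,0,0,0.025,0, 1,0,0,0.015,0, 0,0,0,0,0, 0,0,0,0,0, 0,0,0,0,0, 0,0,0,0,0, 0,0,0,0,0, 0,0,0,0,0, 0,0,0,0,0, 0,0,0,0,0, 0,0,0,0,0, 0,0,0,0,0, 0,0,0,0,0, 0,0,0,0,0]' 30
```

```text
time_s: 8.25
eef_pos: [0.5776, -0.3058, 0.1336]
tcp_rot: [3.14, 0.007, 2.441]
wrist_force: [-0.6, 0.6, 1.0]
opening: 0.0111
```

```bash
python3 -m inch '[0,0,0,-0.01,0, 0,0,0,-0.015,0, 0,0,0,-0.02,0, 0,0,0,-0.02,0, 0,0,0,-0.02,0, 0,0,0,-0.02,0, 0,0,0,-0.01,0, 0,0,0,0,0]'
python3 - <<'E'
from h import *
s=monitor.get_state(); print(s["eef_pos"],s["tcp_rot"],s["opening"],s["wrist_force"],s["q"])
E
```

```text
time_s: 9.25
eef_pos: [0.5763, -0.3051, 0.2567]
tcp_rot: [3.14, 0.007, 2.441]
wrist_force: [-0.2, 0.3, -3.5]
opening: 0.011
[ 0.57633168 -0.30505433  0.25669729] [3.13973876 0.00741702 2.44067199] 0.010988013739052171 [-0.24274775  0.31581712 -3.50982947] [-5.43248640e-01  5.02845384e-01  1.12323822e+00  6.67610756e-04
  1.50789296e+00 -1.41317061e+00]
```

Gripped (11 mm, 3.5 N lifted). Turn 40° and carry to the block.

```bash
python3 -m inch '[0,0,0,0,-3, 0,0,0,0,-6, 0,0,0,0,-7, 0,0,0,0,-7, 0,0,0,0,-7, 0,0,0,0,-6, 0,0,0,0,-4, 0,0,0,0,0]'
python3 -m inch '[0,0.004,0.01,0,0, 0,0.005,0.02,0,0, 0,0.005,0.028,0,0, 0,0.005,0.032,0,0, 0,0.005,0.035,0,0, 0,0.005,0.035,0,0, 0,0.005,0.033,0,0, 0,0.005,0.028,0,0, 0,0.005,0.025,0,0, 0,0.005,0.02,0,0, 0,0.005,0.014,0,0, 0,0.005,0.009,0,0, 0,0,0.004,0,0, 0,0,0,0,0, 0,0,0,0,0, 0,0,0,0,0]'
python3 - <<'E'
from h import *
ds=save("scene","s2"); dd=save("side","d2")
for d,c in ((ds,"scene"),(dd,"side")):
  for l in ("pail","knob","bail_grip"):
    for r in recognise(c,l)[:3]: print(c,l,np.round(r["centre"],3),round(r["confidence"],2),proj(d,r["centre"]).round())
a=cv2.resize(cv2.imread("pics/d2.png")[170:330,230:390],(600,600),interpolation=cv2.INTER_CUBIC)
cv2.imwrite("pics/d2c.png",a)
E
```

```text
time_s: 10.25
eef_pos: [0.5746, -0.304, 0.2491]
tcp_rot: [3.139, -0.003, -3.122]
wrist_force: [0.1, -0.7, -3.8]
opening: 0.011
time_s: 12.25
eef_pos: [0.5047, 0.0023, 0.2486]
tcp_rot: [3.137, -0.004, -3.139]
wrist_force: [0.5, -0.4, -4.0]
opening: 0.0107
scene pail [ 0.386 -0.458  0.057] 0.9 [193. 173.]
scene knob [ 0.507 -0.002  0.168] 0.78 [317. 210.]
scene knob [ 0.386 -0.455  0.055] 0.69 [194. 173.]
scene knob [0.49  0.162 0.012] 0.3 [374. 259.]
scene bail_grip [ 0.411 -0.449  0.143] 0.65 [186. 157.]
scene bail_grip [ 0.54  -0.002  0.26 ] 0.52 [313. 193.]
side pail [ 0.5   -0.008  0.173] 0.91 [309. 236.]
side pail [ 0.405 -0.448  0.035] 0.59 [422. 454.]
side knob [ 0.503 -0.004  0.174] 0.8 [309. 235.]
side knob [ 0.406 -0.452  0.037] 0.76 [424. 456.]
side bail_grip [ 0.387 -0.465  0.157] 0.69 [434. 448.]
side bail_grip [ 0.476 -0.006  0.246] 0.66 [298. 218.]
```

View pics/d2c.png

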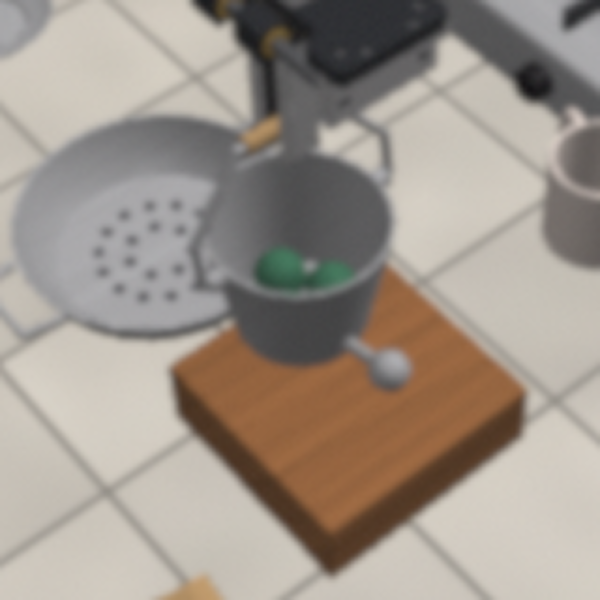

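The pail hangs over the block, knob (crop 391,370) pointing away from the colander, limes inside. Shift to position and lower.

```bash
python3 -m inch '[0,-0.006,-0.006,0,0, 0,-0.006,-0.007,0,0, 0,0,0,0.015,0, 0,0,0,0.015,0, 0,0,0,0.012,0, 0,0,0,0.008,0, 0,0,0,0,0, 0,0,0,0,0]'
python3 - <<'E'
from h import *
s=monitor.get_state(); print(s["eef_pos"],s["wrist_force"])
E
```

```text
time_s: 13.65
eef_pos: [0.5169, -0.011, 0.194]
tcp_rot: [3.137, -0.006, -3.138]
wrist_force: [0.2, -0.1, -4.0]
opening: 0.0111
[ 0.51687097 -0.01104662  0.19398464] [ 0.22204825 -0.14001274 -3.9623207 ]
```

```bash
python3 -m inch '[0,0,0,0.003,0, 0,0,0,0.003,0, 0,0,0,0.002,0, 0,0,0,0,0, 0,0,0,0,0]'; python3 -m inch '[0,0,0,0.003,0, 0,0,0,0,0, 0,0,0,0,0]'
```

```text
time_s: 14.28
eef_pos: [0.5184, -0.0106, 0.1894]
tcp_rot: [3.137, 0.001, -3.138]
wrist_force: [0.4, 0.1, -3.5]
opening: 0.0111
time_s: 14.65
eef_pos: [0.5195, -0.0103, 0.1889]
tcp_rot: [3.136, 0.006, -3.138]
wrist_force: [0.5, 0.3, -4.3]
opening: 0.0111
```

```bash
python3 -m inch '[0,0,0,0.006,0, 0,0,0,0,0, 0,0,0,0,0]'; python3 -m inch '[0,0,0,0.006,0, 0,0,0,0,0, 0,0,0,0,0]'
python3 - <<'E'
from h import *
dd=save("side","d3"); 
a=cv2.resize(cv2.imread("pics/d3.png")[190:330,250:390],(600,600),interpolation=cv2.INTER_CUBIC)
cv2.imwrite("pics/d3c.png",a)
E
```

```text
time_s: 15.02
eef_pos: [0.5217, -0.0098, 0.1867]
tcp_rot: [3.136, 0.014, -3.138]
wrist_force: [0.4, 1.9, 0.8]
opening: 0.0106
time_s: 15.4
eef_pos: [0.5235, -0.0096, 0.1838]
tcp_rot: [3.136, 0.02, -3.138]
wrist_force: [1.2, 0.6, -0.2]
opening: 0.011
```

View pics/d3c.png

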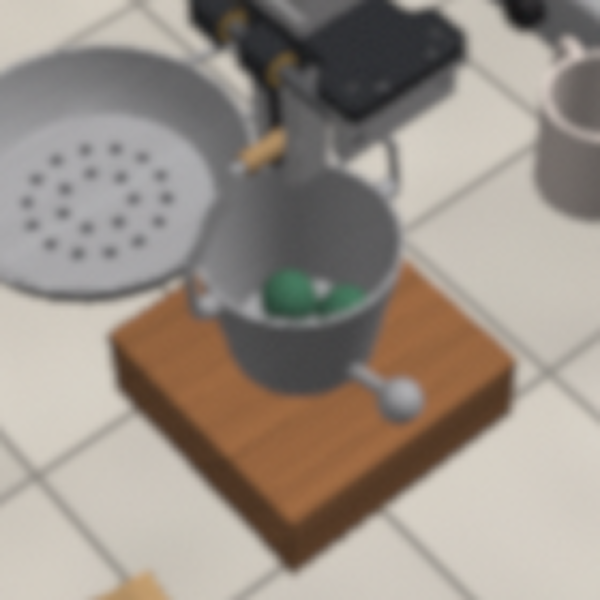

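The pail stands on the block, weight off the wrist, knob at crop (400,398). Release, rise, and locate the knob.

```bash
python3 -m inch '[1,0,0,0,0, 1,0,0,0,0, 1,0,0,0,0, 1,0,0,0,0, 1,0,0,-0.02,0, 1,0,0,-0.03,0, 1,0,0,-0.03,0, 1,0,-0.03,-0.02,10, 1,0,0,0,10, 1,0,0,0,10, 1,0,0,0,10, 1,0,0,0,10, 1,0,0,0,10, 1,0,0,0,10, 1,0,0,0,10, 1,0,0,0,10, 1,0,0,0,0]'
python3 - <<'E'
from fit import *
obs=[(dd,"knob",(343.3,282.9)),(dd,"ey",(298.3,260)),(dd,"em",(341,233.6))]
print(fit(obs,[.517,-.011,1.57,0],.055))
s=monitor.get_state(); print(s["eef_pos"],s["tcp_rot"],s["opening"])
w=save("wrist","w3")
for c in ("wrist","side","scene"):
  if c!="wrist": eyes.read_camera(c)
  for l in ("knob","bail_grip","pail"):
    for r in recognise(c,l)[:3]: print(c,l,np.round(r["centre"],3),round(r["confidence"],2))
E
```

```text
time_s: 17.58
eef_pos: [0.521, -0.0416, 0.2863]
tcp_rot: [3.123, -0.006, 1.525]
wrist_force: [-0.1, -0.1, 0.4]
opening: 0.0938
(array([ 0.52096234, -0.0191694 ,  1.55513954,  0.        ]), [[0.0, -0.2], [-1.1, 1.0], [1.1, -1.0]])
[ 0.52104058 -0.04155844  0.28625666] [ 3.12334046 -0.00584378  1.52817711] 0.09363480904111482
wrist knob [ 0.37  -0.39   0.022] 0.68
wrist knob [ 0.518 -0.013  0.118] 0.58
wrist knob [ 0.692 -0.343  0.047] 0.33
wrist bail_grip [ 0.515 -0.011  0.21 ] 0.7
wrist bail_grip [ 0.346 -0.088  0.006] 0.65
wrist pail [ 0.517 -0.015  0.12 ] 0.85
wrist pail [ 0.369 -0.384  0.026] 0.6
side knob [ 0.403 -0.451  0.042] 0.81
side knob [ 0.525 -0.013  0.115] 0.56
side bail_grip [ 0.507 -0.014  0.203] 0.64
side bail_grip [ 0.382 -0.464  0.156] 0.55
side pail [ 0.407 -0.45   0.036] 0.8
side pail [ 0.522 -0.018  0.111] 0.77
side pail [ 0.684 -0.378  0.066] 0.16
scene knob [ 0.515 -0.014  0.114] 0.74
scene knob [ 0.386 -0.451  0.056] 0.64
scene bail_grip [ 0.542 -0.013  0.205] 0.69
scene bail_grip [ 0.515 -0.01   0.114] 0.51
scene bail_grip [0.487 0.165 0.012] 0.2
scene pail [ 0.515 -0.014  0.115] 0.96
scene pail [ 0.382 -0.456  0.058] 0.56
```

View pics/w3.png

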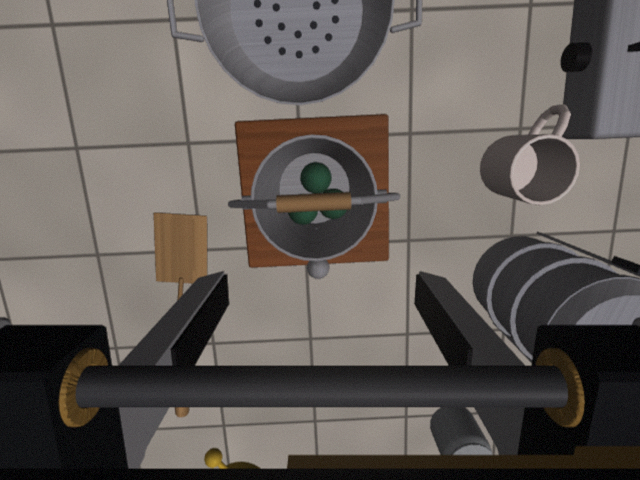

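The wrist view: knob at (318,270), mouth centre (315,199), block corners at about (236,122), (388,115), (388,262), (248,268). Upright bail.

```bash
cat >> h.py <<'E'
def wray(w,s,u,v,z):
    T=np.eye(4); T[:3,:3]=R.from_euler("xyz",s["tcp_rot"]).as_matrix(); T[:3,3]=s["eef_pos"]
    T=T@np.array(w["tool_from_camera"]); c=T[:3,3]; r=T[:3,:3]@np.array([(u-w["cx"])/w["fx"],(v-w["cy"])/w["fy"],1]); return (c+r*(z-c[2])/r[2]).round(4)
E
python3 - <<'E'
from h import *
s=monitor.get_state(); w=eyes.read_camera("wrist")
print("knob",wray(w,s,318,270,.083),"mouth",wray(w,s,315,199,.14))
for p in [(236,122),(388,115),(388,262),(248,268)]: print(wray(w,s,*p,.055))
print("col near rim",wray(w,s,300,102,.048)); print(s["eef_pos"],s["tcp_rot"])
E
```

```text
knob [ 0.5182 -0.1023  0.083 ] mouth [ 0.5191 -0.0182  0.14  ]
[0.4417 0.0525 0.055 ]
[0.5981 0.0523 0.055 ]
[ 0.5977 -0.1067  0.055 ]
[ 0.4392 -0.1055  0.055 ]
col near rim [0.5082 0.0696 0.048 ]
[ 0.52104714 -0.0415409   0.286259  ] [ 3.12331051 -0.00593949  1.52437504]
```

```bash
python3 -m inch '[1,-0.03,-0.003,0,-2.5, 1,-0.03,0,0,0, 1,0,0,0,0, 1,0,0,0.03,0, 1,0,0,0.03,0, 1,0,0,0.03,0, 1,0,0,0.03,0, 1,0,0,0.03,0, 1,0,0,0.02,0, 1,0,0,0.01,0, 1,0,0,0,0]'
```

```text
time_s: 19.7
eef_pos: [0.521, -0.0958, 0.1018]
tcp_rot: [3.12, -0.006, 1.573]
wrist_force: [0.4, 0.0, -0.2]
opening: 0.094
```

```bash
python3 -m inch '[1,-0.006,-0.003,0.015,0, 1,0,0,0.015,0, 1,0,0,0.005,0, 1,0,0,0,0]' 12
python3 - <<'E'
from h import *
dd=save("side","d4"); s=monitor.get_state(); print(s["eef_pos"],s["tcp_rot"])
a=cv2.resize(cv2.imread("pics/d4.png")[190:330,250:390],(600,600),interpolation=cv2.INTER_CUBIC)
cv2.imwrite("pics/d4c.png",a)
E
```

```text
time_s: 20.2
eef_pos: [0.5192, -0.102, 0.0655]
tcp_rot: [3.119, -0.005, 1.573]
wrist_force: [-0.0, -0.1, -0.5]
opening: 0.0938
[ 0.51928917 -0.10206408  0.06570491] [ 3.11830184 -0.00518717  1.57298343]
```

View pics/d4c.png

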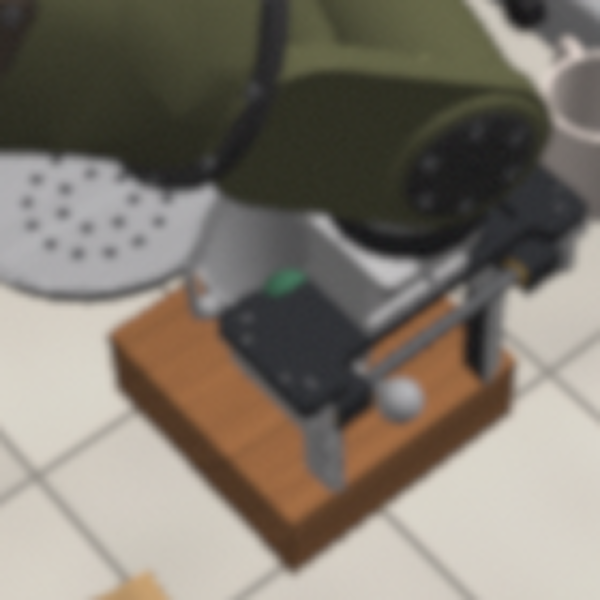

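The fingers straddle the knob (crop 400,398), so close on it.

```bash
python3 -m inch '[0,0,0,0,0, 0,0,0,0,0, 0,0,0,0,0, 0,0,0,0,0, 0,0,0,0,0, 0,0,0,0,0, 0,0,0,0,0, 0,0,0,0,0, 0,0,0,0,0, 0,0,0,0,0, 0,0,0,0,0]' 15
python3 - <<'E'
import numpy as np
for t in range(0,121,10):
    a=np.radians(t); y=-120*np.cos(a)+28*np.sin(a); z=120*np.sin(a)+28*np.cos(a); print(t,round(y+120),round(z-28))
E
```

```text
time_s: 21.62
eef_pos: [0.5198, -0.1021, 0.0668]
tcp_rot: [3.117, -0.005, 1.573]
wrist_force: [-0.9, 0.6, 0.2]
opening: 0.023
0 0 0
10 7 20
20 17 39
30 30 56
40 46 71
50 64 82
60 84 90
70 105 94
80 127 95
90 148 92
100 168 85
110 187 75
120 204 62
```

```bash
python3 -m inch '[0,0.003,0,-0.01,0, 0,0.004,0,-0.01,0, 0,0.005,0,-0.01,0, 0,0.005,0,-0.01,0, 0,0.006,0,-0.009,0, 0,0.007,0,-0.008,0, 0,0.008,0,-0.008,0, 0,0.008,0,-0.007,0, 0,0.009,0,-0.006,0, 0,0.009,0,-0.006,0, 0,0,0,0,0]'
```

```text
time_s: 23.0
eef_pos: [0.5174, -0.0331, 0.1575]
tcp_rot: [3.116, -0.005, 1.574]
wrist_force: [0.1, -0.7, 2.5]
opening: 0.0228
```

```bash
python3 -m inch '[0,0.008,0,-0.001,0, 0,0.008,0,-0.001,0, 0,0.008,0,-0.001,0, 0,0.008,0,-0.001,0, 0,0.008,0,-0.001,0, 0,0.008,0,-0.001,0, 0,0.008,0,0,0, 0,0,0,0,0]'
python3 - <<'E'
from h import *
dd=save("side","d5"); ds=save("scene","s5")
a=cv2.resize(cv2.imread("pics/d5.png")[160:320,230:390],(400,400),interpolation=cv2.INTER_CUBIC)
b=cv2.resize(cv2.imread("pics/s5.png")[170:310,260:420],(400,350),interpolation=cv2.INTER_CUBIC)
c=np.zeros((400,800,3),np.uint8); c[:,:400]=a; c[:350,400:]=b
cv2.imwrite("pics/c5.png",c)
E
```

```text
time_s: 24.0
eef_pos: [0.5194, 0.0247, 0.1676]
tcp_rot: [3.108, -0.002, 1.573]
wrist_force: [-0.5, -1.3, -1.4]
opening: 0.0229
```

View pics/c5.png

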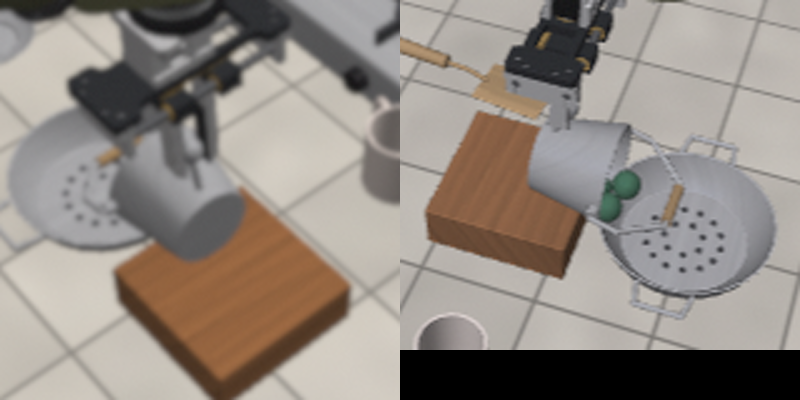

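Left view: pail lying forward on the block held by the knob. Right view: two limes at the mouth (crop 625,185 and 610,207), just short of the colander's inside. Continue forward and up so that they roll well in.

```bash
python3 -m inch '[0,0.009,0,-0.002,0, 0,0.009,0,-0.002,0, 0,0.009,0,-0.003,0, 0,0.008,0,-0.006,0, 0,0.005,0,-0.008,0, 0,0,0,-0.008,0, 0,0,0,-0.008,0, 0,0,0,0,0, 0,0,0,0,0, 0,0,0,0,0]'
python3 - <<'E'
from h import *
ds=save("scene","s6"); dd=save("side","d6")
for c in ("scene","side"):
  for l in ("lime0_center","pail"):
    for r in recognise(c,l)[:4]: print(c,l,np.round(r["centre"],3),round(r["confidence"],2))
a=cv2.resize(cv2.imread("pics/d6.png")[160:320,230:390],(400,400),interpolation=cv2.INTER_CUBIC)
b=cv2.resize(cv2.imread("pics/s6.png")[170:310,260:420],(400,350),interpolation=cv2.INTER_CUBIC)
c=np.zeros((400,800,3),np.uint8); c[:,:400]=a; c[:350,400:]=b
cv2.imwrite("pics/c6.png",c)
E
```

```text
time_s: 25.35
eef_pos: [0.5171, 0.0671, 0.2056]
tcp_rot: [3.112, -0.002, 1.572]
wrist_force: [-0.7, -0.5, -3.7]
opening: 0.023
scene lime0_center [0.502 0.21  0.043] 0.45
scene lime0_center [0.5   0.157 0.017] 0.24
scene pail [ 0.384 -0.452  0.058] 0.8
scene pail [0.544 0.093 0.172] 0.76
side pail [ 0.405 -0.45   0.038] 0.96
side pail [0.497 0.053 0.164] 0.78
```

View pics/c6.png

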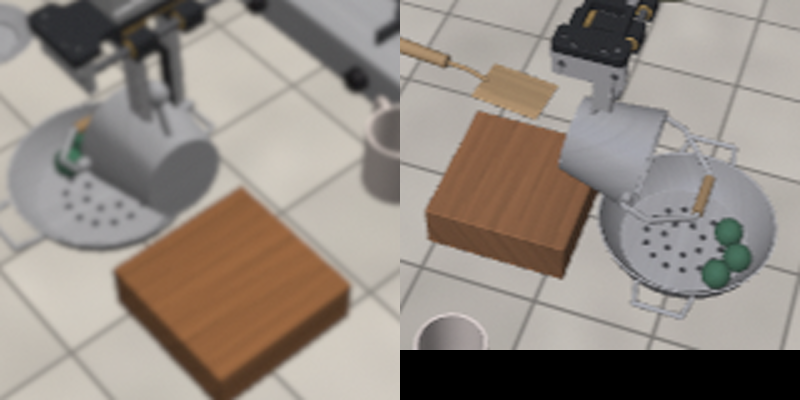

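All three limes are in the colander (right view 728,232; 738,257; 715,272), and the pail hangs empty. I'll take it back to the free bench behind the block.

```bash
python3 -m inch '[0,0,0,-0.015,0, 0,0,0,-0.015,0, 0,-0.015,0.002,-0.005,0, 0,-0.025,0.004,0,0, 0,-0.03,0.004,0,0, 0,-0.03,0.005,0,0, 0,-0.03,0.005,0,0, 0,-0.03,0.005,0,0, 0,-0.03,0.005,0,0, 0,-0.03,0.005,0,0, 0,-0.03,0.004,0,0, 0,-0.025,0.003,0,0, 0,-0.015,0,0,0, 0,0,0,0,0, 0,0,0,0,0, 0,0,0,0,0]'
python3 - <<'E'
from h import *
dd=save("side","d7"); ds=save("scene","s7")
for c in ("side","scene"):
  for l in ("pail","bail_grip"):
    for r in recognise(c,l)[:2]: print(c,l,np.round(r["centre"],3),round(r["confidence"],2))
E
```

```text
time_s: 27.65
eef_pos: [0.5578, -0.2409, 0.2486]
tcp_rot: [3.108, -0.0, 1.571]
wrist_force: [-0.5, 0.2, -3.2]
opening: 0.0229
side pail [ 0.537 -0.25   0.209] 0.89
side pail [ 0.404 -0.449  0.037] 0.75
side bail_grip [ 0.384 -0.464  0.156] 0.71
side bail_grip [ 0.54  -0.141  0.148] 0.68
scene pail [ 0.402 -0.45   0.049] 0.9
scene pail [ 0.574 -0.212  0.202] 0.73
scene bail_grip [ 0.571 -0.15   0.149] 0.74
scene bail_grip [ 0.543 -0.019  0.058] 0.67
```

```bash
python3 -m inch '[0,-0.008,0,0.015,0, 0,-0.008,0,0.02,0, 0,-0.008,0,0.02,0, 0,-0.006,0,0.02,0, 0,0,0,0.02,0, 0,0,0,0.015,0, 0,0,0,0.01,0, 0,0,0,0.01,0, 0,0,0,0,0, 0,0,0,0,0]'
python3 -c "
from h import *
s=monitor.get_state(); print(s['eef_pos'],s['wrist_force'])
dd=save('side','d8'); ds=save('scene','s8')
a=cv2.resize(cv2.imread('pics/d8.png')[240:400,330:490],(400,400),interpolation=cv2.INTER_CUBIC)
b=cv2.resize(cv2.imread('pics/s8.png')[150:290,170:330],(400,350),interpolation=cv2.INTER_CUBIC)
c=np.zeros((400,800,3),np.uint8); c[:,:400]=a; c[:350,400:]=b
cv2.imwrite('pics/c8.png',c)
for c in ('side','scene'):
  for l in ('pail','bail_grip'):
    for r in recognise(c,l)[:2]: print(c,l,np.round(r['centre'],3),round(r['confidence'],2))
"
```

```text
time_s: 29.2
eef_pos: [0.5639, -0.278, 0.1139]
tcp_rot: [3.1, 0.007, 1.569]
wrist_force: [-0.1, 0.1, 0.0]
opening: 0.0035
[ 0.56386749 -0.27798911  0.11391809] [-0.12315457  0.11342813  0.01783773]
side pail [ 0.407 -0.449  0.037] 0.79
side pail [ 0.545 -0.308  0.08 ] 0.75
side bail_grip [ 0.532 -0.205  0.033] 0.74
side bail_grip [ 0.384 -0.465  0.158] 0.66
scene pail [ 0.387 -0.486  0.068] 0.72
scene pail [ 0.568 -0.281  0.049] 0.62
scene bail_grip [ 0.572 -0.21   0.034] 0.76
scene bail_grip [ 0.424 -0.446  0.15 ] 0.66
```

The knob slipped out of the fingers at touch-down, leaving the pail on the bench. Lift straight clear and look.

```bash
python3 -m inch '[0.1,0,0,-0.01,0, 0.1,0,0,-0.02,0, 0.1,0,0,-0.03,0, 0.1,0,0,-0.04,0, 0.1,0,0,-0.04,0, 0.1,0,0,-0.04,0, 0.1,0,0,0,0]'
python3 -c "
from h import *
s=monitor.get_state(); print(s['eef_pos'],s['wrist_force'])
dd=save('side','d9'); ds=save('scene','s9')
w=save('wrist','w9')
a=cv2.resize(cv2.imread('pics/d9.png')[270:470,340:540],(400,400),interpolation=cv2.INTER_CUBIC)
b=cv2.imread('pics/s9.png')[120:320,130:530]
e=cv2.resize(cv2.imread('pics/w9.png'),(400,300))
c=np.zeros((600,800,3),np.uint8); c[:400,:400]=a; c[:200,400:]=b; c[200:500,400:]=e
cv2.imwrite('pics/c9.png',c)
for c in ('side','scene','wrist'):
  for l in ('pail','bail_grip','lime0_center'):
    for r in recognise(c,l)[:3]: print(c,l,np.round(r['centre'],3),round(r['confidence'],2))
"
```

```text
time_s: 30.38
eef_pos: [0.5557, -0.2761, 0.3041]
tcp_rot: [3.098, 0.008, 1.57]
wrist_force: [-1.0, 0.1, -0.3]
opening: 0.0093
[ 0.55569305 -0.2761275   0.30406918] [-0.96140045  0.11603327 -0.28138583]
side pail [ 0.545 -0.301  0.08 ] 0.96
side bail_grip [ 0.563 -0.211  0.019] 0.66
side bail_grip [ 0.383 -0.465  0.158] 0.61
side lime0_center [0.493 0.204 0.039] 0.62
side lime0_center [0.766 0.003 0.052] 0.16
scene pail [ 0.57  -0.283  0.049] 0.6
scene bail_grip [0.531 0.228 0.036] 0.7
scene bail_grip [ 0.58  -0.216  0.022] 0.65
scene bail_grip [ 0.413 -0.449  0.14 ] 0.44
scene lime0_center [0.503 0.211 0.045] 0.44
wrist pail [ 0.368 -0.449  0.039] 0.93
wrist pail [ 0.558 -0.276  0.079] 0.84
wrist bail_grip [ 0.376 -0.46   0.159] 0.56
```

View pics/c9.png

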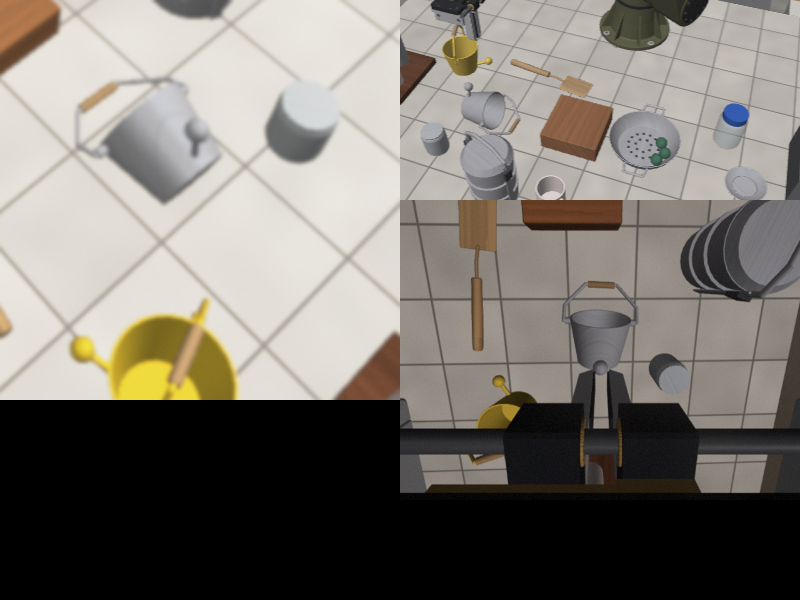

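The pail lies empty on its side, propped by its bail, clear of the block and tin. The limes are in the colander (right, 660,150). Wait a second, compare frames for rest, then hand in.

```bash
python3 -m inch '[0.1,0,0,-0.02,0, 0.1,0,0,0,0, 0.1,0,0,0,0, 0.1,0,0,0,0, 0.1,0,0,0,0, 0.1,0,0,0,0, 0.1,0,0,0,0, 0.1,0,0,0,0]'
python3 -c "
from h import *
a=cv2.imread('pics/d9.png'); save('side','d10'); b=cv2.imread('pics/d10.png')
print('pail', cv2.absdiff(a,b)[300:380,375:455].max(), 'colander', cv2.absdiff(a,b)[200:265,225:310].max())
a=cv2.imread('pics/s9.png'); save('scene','s10'); b=cv2.imread('pics/s10.png')
print('scene pail', cv2.absdiff(a,b)[205:260,185:260].max(),'limes', cv2.absdiff(a,b)[230:295,340:410].max())
print(job.job_done())
"
```

```text
time_s: 31.98
eef_pos: [0.5541, -0.2756, 0.3171]
tcp_rot: [3.106, 0.003, 1.57]
wrist_force: [-1.3, -0.9, -0.0]
opening: 0.0094
pail 3 colander 165
scene pail 3 limes 4
the job is handed in; nothing more can be done
None
```

The job is handed in at about 32 s. All three limes are in the colander and the empty pail is lying on its side on the bench, well clear of the colander.

I carried the pail by its bail to the block, stood it knob side away from the colander and let go. Then I gripped the knob, tipped the pail towards the colander and took it back towards the free bench behind the block.

**Last checks:**
- **Limes:** the overhead camera shows all three in the colander, unmoved over the last second or so.
- **Pail:** it was unmoved in both the overhead and side cameras over the same time. The gripper was clear above it.
- **Other things:** they look to be where they were.

**What did not go as planned:**
- **First bail grasp:** it closed on nothing because I lifted before the fingers had shut. Nothing moved, and the second try held.
- **Setting the pail down:** the knob slipped out of the fingers at touch-down, so the pail settled on its side, propped by its bail, instead of being stood upright.
- **One disagreeing check:** the side camera showed a large change in the colander area in the last comparison. I put this down to the arm moving across that view. The overhead view showed no change there, but I did not view the last side picture to confirm it.

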